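Change the order board in the sprung holder

TASK

The order in the board holder is finished: swing the holder's keeper bar open, draw the top board out from under the sprung arm by its tab and lay it flat in the grey tray; then take the other order board, which lies on the table, and tuck it in its place under the sprung arm, on top of the pile, square, centred and fully home against the back stop with its tab towards the mouth, and swing the keeper bar back across the mouth until it stops. Leave the tape roll, stapler, note block and marker where they are.

Things in the scene. Friction and masses are not known exactly. Their poses are not given: they have to be found in the camera images.
- holder: Board holder fixed to the table: dark steel base 260 x 130 x 8 mm (x -150 to +110) carrying a fixed pile of plywood boards 80 mm wide, x -76 to +60 mm, top 26 mm above the table. Origin on the table; +x from the open mouth to the back stop, y across. Back stop: face at x = +60 mm, rising to 42 mm. No side fences.
- home (a point): Point fixed in the holder: where the middle of a board's tab is when the board lies home on the pile, against the back stop and centred (holder x -74, y 0, z 62 mm). Axes as the holder's.
- nose (a point): Fixed point of the holder (x -32, y 0, z 43 mm) at the resting arm's nose tip: its lower edge, 17 mm above the pile. From here the arm's underside slopes down at 30 degrees to its rounded foot, 32 mm further in: a board slid in level, just above the pile, rides under the nose and lifts the arm by itself.
- hold_arm (a joint): Sprung steel arm, 40 mm wide, centred on holder y = 0, hinged behind the back stop (holder x 90, z 20 mm) and reaching over the pile to the mouth; its foot presses at holder x = 0 with about 4 N. Highest part about 57 mm above the table. Value in rad: 0 on the bare pile, about 0.067 with one board under it, 0.6 at most. It springs back, does not stay up.
- keeper (a joint): Keeper, a flat steel bar turning level about an upright pivot at holder x -130, y -55 mm, underside 30 mm above the table. Value in rad: 0 closed at its stop, lying along holder +y across the mouth; grows as it swings outward, away from the boards; 1.57 points along holder -x; stop at 1.75. A light friction (under 1 N at the peg) holds it.
- keeper_peg (a point): Middle of the upright black peg on the keeper, 85 mm from its pivot: 12 mm in diameter, from 36 to 81 mm above the table; this point is 58 mm above it. Closed, it stands at holder x -130, y +30 mm, about 50 mm in front of the top board's tab.
- old_board_tab (a point): Finished order's board, on the pile under the arm: plywood, 140 (x) x 80 (y) x 6 mm, paper on top, 90 g; across its -x end an upright black grip tab 44 mm wide (y), 10 mm thick (x), rising 42 mm above the upper face. This point: middle of the tab, 36 mm above the underside, 12 mm below the tab's top, 64 mm from the board's centre; the board extends from it along +x.
- old_board_center (a point): Centre of the finished board, half-way up its 6 mm thickness.
- new_board_tab (a point): Next order's board, flat on the table, alike: plywood, 140 (x) x 80 (y) x 6 mm, paper on top, 90 g; across its -x end an upright black grip tab 44 mm wide (y), 10 mm thick (x), rising 42 mm above the upper face. This point: middle of the tab, 36 mm above the underside, 12 mm below the tab's top, 64 mm from the board's centre; the board extends from it along +x.
- new_board_center (a point): Centre of the next order's board, half-way up its 6 mm thickness.
- tray: Shallow grey plastic tray, fixed, 190 (x) x 120 (y) x 15 mm, walls 4 mm, inner floor 4 mm above the table. Origin: centre of its underside. A board fits inside lengthways, either way round.
- tape_roll: Bystander, to be left alone: roll of brown tape lying flat, 100 mm across, 48 mm high; origin under its centre.
- stapler: Bystander, to be left alone: dark stapler 120 x 30 x 42 mm; origin under its centre, length along x.
- note_block: Bystander, to be left alone: white paper note block 76 x 76 x 22 mm; origin under its centre.
- marker: Bystander, to be left alone: black marker pen lying down, 16 mm thick, about 120 mm long, along its x.
Mind the look-alikes: they are no part of the job. Leave any purple or red look-alike of the part that bears old_board_tab alone. Leave any pink or red look-alike of the part that bears new_board_tab alone.

How it is judged:
By the outcome, as a careful person would: the job done as asked, in the order asked, and still so for the second after the job is handed in, with the robot touching nothing.
It also fails if it takes over 72 s, if anything falls off the work surface, if the arm or the gripper's body presses on something with over 40 N, if the wrist force passes 120 N, or if a joint passes its speed limit or range.

ROBOT

A 7-joint arm with a two-finger parallel gripper is mounted at the origin on the work surface. World frame = base frame: x ahead of the robot, y to its left, z up, the work surface at z = 0. Lengths are in m, angles in rad, forces in N, time in s.
With the tool pointing down it reaches from about 0.4 to 0.85 m from the base axis. Payload 10.4 kg.
Tool frame: the origin (TCP) lies between the finger pads; the fingertips stand 22 mm ahead of it and the grasp point (between the pads) lies 3 mm ahead of it; z points along the fingers, y is the line along which they close (so a half turn about z gives the same grasp; the last joint's range is limited). The gripper opens to 85 mm and grips with 20 to 120 N. Pads are 22 mm wide; open, the fingers measure 114 mm over their backs; the gripper's body (76 mm by 85 mm) begins 54 mm behind the grasp point. The pads swing forward as they close: fully open they stand 13 mm farther back than shut.
Start: joints at [1.078, 0.332, -0.065, 1.46, 0.022, 1.35, -0.088], TCP at [0.283, -0.557, 0.253] pointing down, gripper open.
Joint ranges: [-2.6, 2.6], [-0.5, 2.12], [-1.47, 1.34], [0.16, 2.42], [-1.27, 4.41], [0.06, 2.06], [-2.6, 2.6]. Speed limits (rad/s): [2.22, 2.22, 2.79, 2.79, 3.14, 3.14, 3.14].

INTERFACE

Orientations are given as a unit quaternion [x, y, z, w].
In Python, from workcell import manip, camera, ticket, boxes_of, outline_of gives the robot as it stands.
- The arm moves only by the tool carry_out, never from a script. Its argument "deltas" is a list of rows, each a list of 5 numbers: the shift along the tool's x, y, z as a fraction of full scale, then the turn about the tool's z as a fraction of full scale, then the opening, from -1 (shut) to 1 (fully open), so that 0 is half open. In form: [[tx, ty, tz, spin, gripper], ...]. A call has 1 to 20 rows; each row is the pose to reach, as a shift and turn from the pose commanded when the call began, along the tool's axes at that moment; what a row does not reach only later rows make up. Full scale, the value 1, is 150 mm for a shift and 30 degrees for a turn. A row lasts 1/8 s, in which the tool goes at most 62.5 mm and 10.7 degrees, less where a joint would pass 70% of its speed; a pose out of reach is approached as far as the arm can. A call with a number of a shift or a turn outside -1 to 1 is refused whole. A call with a gripper value outside its range is refused whole. The fingers move at their own pace and stop on an object; "force" is the grip in N (left out, the last holds). Time passes only in rows, so rows that repeat a pose let the fingers close. It gives the time, the measured TCP pose, the force, the opening and the grip force at its end, in the units of the state.
- manip.get_obs(): the state, without advancing time (a new reading comes with each control period).
- camera(name): name is "side" or "top"; returns a dict with "img" (384x512x3 uint8, red, green, blue), "depth" (384x512 float32, m along the optical axis (not along the pixel's ray), 0 where there is no reading), "vertical_fov" (degrees; the focal length in pixels is half the picture's height over the tangent of half this angle, whatever the lens; pixels are square), "cx", "cy" (the principal point, pixels), "R" (3x3) and "t" (3): a world point X has camera coordinates R X + t. Camera axes: x right, y down, z forward; pixel columns grow to the right and rows downward; lengths in m; the calibration is good to about 2 mm. A picture is of the moment at which its call begins.
- ticket.hand_in(): hands the job in; it is judged then, once.
Trained networks look in a picture, given as the dict that the camera call returned (one of the last four; its "shot" number tells which), for a name from the list of things; names that differ only in an ending like _2 or _b are one class to them, and where a whole thing is asked for, a point or a joint stands for the part that bears it (a point fixed in the world has none). Each returns a list of dicts, best first, with "conf" (0 to 1); they miss things now and then, are a little off and sometimes report something else, mostly with a low value. They report only what shows in the picture. A call takes as long as a camera call. They do not tell look-alikes from the thing itself.
- boxes_of(query, picture): "position" ([x, y, z] in m, in world coordinates, good to about 4 mm: the middle of the surface that is visible of it).
- outline_of(query, picture): "region" (384x512 bool, what is visible of it).
The state is a dict: "clock": time; "joint_pos": joint angles; "joint_velocities": joint speeds; "tau": joint torques, N m; "position": TCP position; "ee_rot": TCP orientation; "ft_force": force on the tool from outside, world axes, zero at the start; "torque": the same for the moment, N m; "grip_width": opening from 0.0 (shut) to 1.0 (fully open); "grasp_force": force on a finger pad.
Only numpy, scipy, OpenCV 4.12 (cv2) and the standard library are available. Lean on these libraries where they do the work, as an engineer would, in place of code of your own. Each camera call takes 0.05 s, during which the arm holds its last target. There are 200 camera calls.

## Working session

There is one attempt and no reset: what is moved stays moved. The work goes in short steps, Python scripts to look and compute and a tool call to move; the robot and the scene stay as the last step left them, time stands still between calls to the robot, and variables do not carry over. Pictures are saved under pics/ and viewed, at most 10 in all, crops included, and the job is handed in when it is done.

Besides the shell and the picture viewer there is one more tool, called after ">>>" by a JSON object that holds its "name" and its "arguments", one argument or row to a line. carry_out: Moves the arm, as the interface text tells. Its arguments: {"type":"object","properties":{"deltas":{"type":"array","items":{"type":"array","items":{"type":"number"}}},"force":{"type":"number"}},"required":["deltas"]}

```bash
mkdir -p pics; cat > h.py <<'E'
import numpy as np, cv2
from workcell import manip, camera, ticket, boxes_of, outline_of
def f(c): return 192/np.tan(np.radians(c["vertical_fov"])/2)
def world(c,u,v,d=None):
    d=c["depth"][int(v),int(u)] if d is None else d
    p=np.array([(u-c["cx"])/f(c)*d,(v-c["cy"])/f(c)*d,d]); return c["R"].T@(p-c["t"])
def proj(c,X):
    p=c["R"]@np.array(X)+c["t"]; return p[:2]/p[2]*f(c)+[c["cx"],c["cy"]]
def cloud(c):
    v,u=np.mgrid[:384,:512]; d=c["depth"]
    P=np.stack([(u-c["cx"])/f(c)*d,(v-c["cy"])/f(c)*d,d],-1); return (P-c["t"])@c["R"]
E
python3 - <<'E'
from h import *
o=manip.get_obs(); print({k:np.round(v,3) for k,v in o.items()})
ims=[]
for n in("top","side"):
    c=camera(n); ims.append(c["img"]); print(n,c["vertical_fov"],c["cx"],c["cy"],np.round(c["R"],3).tolist(),np.round(c["t"],3))
    cv2.imwrite(f"pics/{n}0.png",cv2.resize(c["img"][:,:,::-1],(800,600),interpolation=cv2.INTER_CUBIC))
    for q in "holder keeper_peg keeper old_board_tab old_board_center new_board_tab new_board_center tray hold_arm nose home tape_roll stapler note_block marker".split():
        for r in boxes_of(q,c)[:3]:
            print(n,q,round(r["conf"],2),np.round(r["position"],4),np.round(proj(c,r["position"])))
E
```

```text
{'clock': np.float64(0.0), 'joint_pos': array([ 1.078,  0.333, -0.065,  1.461,  0.022,  1.35 , -0.089]), 'joint_velocities': array([-0.   , -0.001,  0.001, -0.   , -0.   , -0.001, -0.003]), 'tau': array([-1.0000e-03, -6.2545e+01,  4.9000e-02, -3.9160e+01,  1.6000e-02,
        1.0000e-02, -0.0000e+00]), 'position': array([ 0.283, -0.557,  0.253]), 'ee_rot': array([ 0.973,  0.233, -0.   , -0.001]), 'ft_force': array([-0.696,  0.982, -0.262]), 'torque': array([ 0.027, -0.046,  0.035]), 'grasp_force': np.float64(0.0), 'grip_width': np.float64(1.001)}
top 43.09869473396162 256.4325672774361 197.54591517202073 [[0.027, -1.0, 0.001], [-0.998, -0.027, -0.061], [0.061, 0.001, -0.998]] [-0.081  0.486  1.607]
top holder 0.83 [0.5156 0.267  0.0062] [157. 187.]
top keeper 0.58 [0.4834 0.1588 0.038 ] [187. 197.]
top old_board_tab 0.92 [ 0.3388 -0.1679  0.0029] [285. 243.]
top old_board_tab 0.89 [0.2922 0.1784 0.0073] [181. 255.]
top old_board_tab 0.58 [0.5047 0.2563 0.0317] [158. 190.]
top old_board_center 0.96 [ 0.3387 -0.1657  0.0015] [284. 243.]
top old_board_center 0.71 [0.2944 0.1781 0.0043] 
[... 1915 characters left out ...]
 [ 0.3243 -0.5315  0.0047] [347. 141.]
side new_board_center 0.85 [ 0.5327 -0.0984  0.0047] [235. 190.]
side new_board_center 0.82 [ 0.2581 -0.3492  0.0104] [350. 169.]
side tray 0.84 [ 0.5434 -0.3639  0.0038] [269. 149.]
side tray 0.22 [ 0.5369 -0.0978  0.0096] [233. 189.]
side hold_arm 0.95 [0.5317 0.3196 0.0522] [149. 267.]
side nose 0.86 [0.4997 0.3084 0.0109] [165. 281.]
side nose 0.19 [ 0.54   -0.0989  0.0069] [233. 189.]
side home 0.83 [0.4999 0.3106 0.0106] [165. 282.]
side tape_roll 0.84 [0.6858 0.118  0.0354] [148. 208.]
side stapler 0.64 [ 0.6824 -0.0961  0.0289] [191. 172.]
side note_block 0.96 [0.3795 0.34   0.0209] [201. 304.]
side marker 0.67 [0.4407 0.0366 0.0121] [241. 222.]
```

View pics/top0.png

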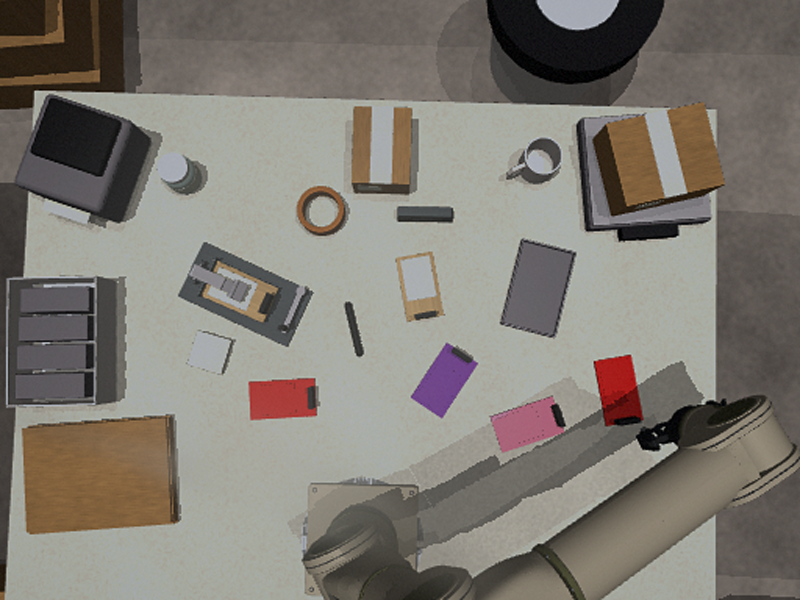

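View pics/side0.png

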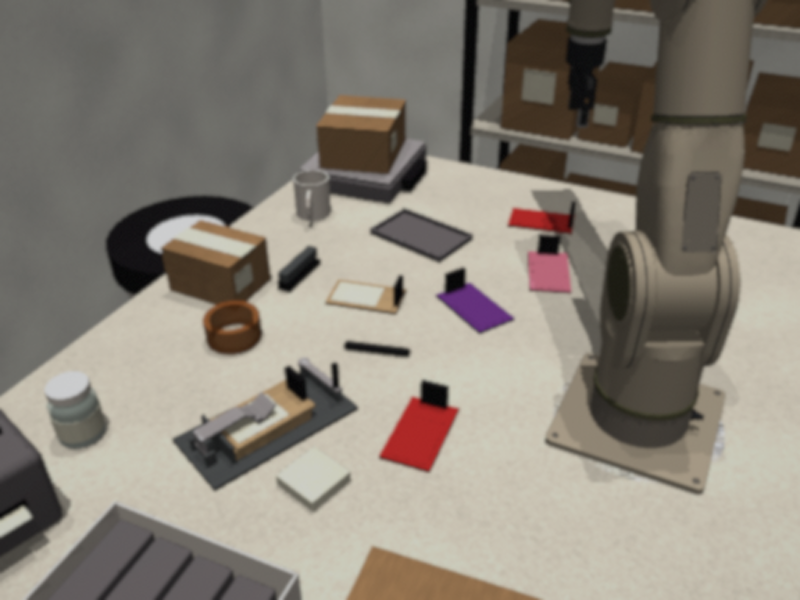

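Top view (800 px): holder at (245,293), mouth lower right, with the peg and keeper at about (290,320). The new plywood board is at (419,287) with its tab at (426,315), and the tray is at (538,288). The coloured boards are decoys. The side view agrees. Next I'll fit the exact poses.

```bash
cat > fit.py <<'E'
from h import *
def near(c,xy,r,z0,z1,col=None):
    P=cloud(c).reshape(-1,3); m=(c["depth"].ravel()>0)&(np.hypot(P[:,0]-xy[0],P[:,1]-xy[1])<r)&(P[:,2]>z0)&(P[:,2]<z1)
    return P[m],c["img"].reshape(-1,3)[m]
def rect(P,s=""):
    (cx,cy),(w,h),a=cv2.minAreaRect((P[:,:2]*1000).astype(np.float32)); 
    if w<h: w,h,a=h,w,a+90
    print(s,len(P),"c",np.round([cx,cy],1),"wh",np.round([w,h],1),"ang",round(a,2),"z",np.round(np.percentile(P[:,2]*1000,[5,50,95]),1))
def reg(c,q,xy):
    L=[r["region"] for r in outline_of(q,c)[:6]]; C=cloud(c); best=None
    for g in L:
        P=C[g&(c["depth"]>0)]
        if len(P) and np.hypot(*(np.median(P[:,:2],0)-xy))<.07: return P
    return np.zeros((0,3))
E
python3 - <<'E'
from fit import *
for n in("top","side"):
    c=camera(n)
    for q,xy,bands in [("holder",(.515,.267),[(.003,.013)]),("old_board_center",(.508,.256),[(.027,.037),(.045,.09)]),("new_board_center",(.538,-.105),[(.003,.010),(.02,.06)]),("tray",(.546,-.363),[(-.005,.02)])]:
        G=reg(c,q,np.array(xy)); print(n,q,len(G))
        for b in bands:
            P=G[(G[:,2]>b[0])&(G[:,2]<b[1])]
            if len(P)>3: rect(P,f"  {n} {q} {b}")
    for nm,xy,r,b in [("peg",(.455,.165),.05,(.05,.095)),("oldtab",(.48,.21),.045,(.055,.09)),("newtab",(.48,-.115),.04,(.03,.06))]:
        P,_=near(c,xy,r,*b)
        if len(P)>2: rect(P,f"  {n} {nm}"); print("   med",np.round(np.median(P,0)*1000,1))
E
```

```text
top holder 2273
  top holder (0.003, 0.013) 1289 c [513.  268.6] wh [263.1 132.8] ang 65.86 z [ 4.   8.4 12.5]
top old_board_center 735
  top old_board_center (0.027, 0.037) 522 c [514.5 272.1] wh [141.   79.4] ang 67.41 z [28.  32.9 36.4]
  top old_board_center (0.045, 0.09) 66 c [498.2 235.1] wh [58.8 43.5] ang 70.06 z [48.9 74.5 80.7]
top new_board_center 924
  top new_board_center (0.003, 0.01) 555 c [ 538.9 -105.8] wh [134.7  81.7] ang 11.01 z [3.5 6.5 9.6]
  top new_board_center (0.02, 0.06) 41 c [ 477.  -118.4] wh [42.3  9.7] ang 99.27 z [39.6 48.4 55.1]
top tray 2053
  top tray (-0.005, 0.02) 2016 c [ 542.3 -362. ] wh [192.1 124.6] ang 167.34 z [-1.6  4.9 14.5]
  top peg 16 c [441.5 174.6] wh [10.7  9.3] ang 53.07 z [53.5 79.1 86.7]
   med [441.  173.1  79.1]
  top oldtab 56 c [490.3 213.2] wh [43.5 12.2] ang 160.31 z [60.5 75.2 80.8]
   med [488.6 212.6  75.2]
  top newtab 42 c [ 476.8 -119.2] wh [40.9  9.8] ang 101.49 z [40.  49.1 55. ]
   med [ 476.4 -119.7   49.1]
side holder 3445
  side holder (0.003, 0.013) 1838 c [512.2 269.5] wh [260.7 132.5] ang 66.0 z [3.6 6.1 9.9]

[... 191 characters left out ...]
h [47.2 14.1] ang 156.64 z [47.5 63.9 73.8]
side new_board_center 772
  side new_board_center (0.003, 0.01) 375 c [ 538.1 -102.7] wh [136.6  80.7] ang 12.49 z [3.2 4.6 7.3]
  side new_board_center (0.02, 0.06) 70 c [ 476.2 -114.3] wh [46.6 11.2] ang 99.49 z [22.6 38.6 46.8]
side tray 1242
  side tray (-0.005, 0.02) 1230 c [ 549.4 -370.9] wh [213.8 148.9] ang 166.65 z [-2.9  1.6 11.7]
  side peg 57 c [441.6 178. ] wh [12.1 11.7] ang 98.4 z [51.6 68.4 80.3]
   med [439.1 179.4  68.4]
  side oldtab 122 c [475.3 211.2] wh [75.3 36.4] ang 16.43 z [56.2 68.7 74.1]
   med [488.4 217.3  68.7]
  side newtab 60 c [ 477.  -118.7] wh [51.4 11.3] ang 99.95 z [31.8 43.  47. ]
   med [ 475.7 -109.8   43. ]
```

```bash
cat > plan.py <<'E'
import numpy as np, sys
def plan(start,wps,per=.94):
    """poses x,y,z mm, psi deg (world angle of tool x); prints per-call final deltas & rows"""
    c=np.array(start,float)
    for w in wps:
        w=np.array(w,float); n=1
        while True:
            s=(w-c)/n; 
            if np.linalg.norm(s[:2])<=150*per and abs(s[2])<=150 and abs(s[3])<=30: break
            n+=1
        for i in range(n):
            p=np.radians(c[3]); x=np.array([np.cos(p),np.sin(p)]); y=np.array([np.sin(p),-np.cos(p)])
            d=[s[:2]@x/150,s[:2]@y/150,-s[2]/150,-s[3]/30]
            print(np.round(d,4).tolist(),"rows",int(np.ceil(max(np.linalg.norm(s[:3])/62.5,abs(s[3])/10.7)))+1,"->",np.round(c+s,1)); c=c+s
def psi():
    from h import manip
    o=manip.get_obs(); q=o["ee_rot"]; 
    return [*np.round(o["position"]*1000,1),round(np.degrees(2*np.arctan2(q[1],q[0])),2)]
H0=np.array([520.8,287.3]); HA=65.9
def hold(x,y):
    a=np.radians(HA); return (H0+[x*np.cos(a)-y*np.sin(a),x*np.sin(a)+y*np.cos(a)]).round(1)
E
python3 - <<'E'
from plan import *
s=psi(); print(s)
plan(s,[[470,-300,200,85],[441,177,180,156]])
for t in [0,.3,.6,.9,1.2,1.5,1.68]: print(t,hold(-130-85*np.sin(t),-55+85*np.cos(t)))
E
```

```text
[np.float64(282.9), np.float64(-557.3), np.float64(253.4), np.float64(26.91)]
[0.6295, -0.3217, 0.1187, -0.6454] rows 3 -> [ 345.3 -471.5  235.6   46.3]
[0.7006, -0.0948, 0.1187, -0.6454] rows 3 -> [ 407.6 -385.8  217.8   65.6]
[0.6924, 0.1429, 0.1187, -0.6454] rows 3 -> [ 470. -300.  200.   85.]
[0.7878, -0.1174, 0.0333, -0.5917] rows 3 -> [ 462.8 -180.8  195.   102.8]
[0.7861, 0.1283, 0.0333, -0.5917] rows 3 -> [455.5 -61.5 190.  120.5]
[0.7095, 0.3618, 0.0333, -0.5917] rows 3 -> [448.2  57.8 185.  138.2]
[0.5654, 0.5609, 0.0333, -0.5917] rows 3 -> [441. 177. 180. 156.]
0 [440.3 180.9]
0.3 [433.5 156.4]
0.6 [434.3 131. ]
0.9 [442.5 107. ]
1.2 [457.5  86.4]
1.5 [477.8  71.2]
1.68 [491.9  65.3]
```

>>> {"name": "carry_out", "arguments": {
  "deltas": [
    [0.63,-0.322,0.119,-0.645,0],
    [0.63,-0.322,0.119,-0.645,0],
    [0.63,-0.322,0.119,-0.645,0]
  ],
  "force": 30
}}

```text
clock: 2.48
position: [0.3483, -0.468, 0.2352]
ee_rot: [0.918, 0.396, 0.001, -0.001]
ft_force: [-0.2, -0.6, -0.4]
grip_width: 0.505
grasp_force: 0.0
```

>>> {"name": "carry_out", "arguments": {
  "deltas": [
    [0.7,-0.095,0.119,-0.645,0],
    [0.7,-0.095,0.119,-0.645,0],
    [0.7,-0.095,0.119,-0.645,0]
  ]
}}

```text
clock: 2.85
position: [0.4096, -0.3831, 0.2174]
ee_rot: [0.839, 0.544, 0.0, -0.0]
ft_force: [-1.1, -1.2, -0.4]
grip_width: 0.501
grasp_force: 0.0
```

>>> {"name": "carry_out", "arguments": {
  "deltas": [
    [0.692,0.143,0.119,-0.645,0],
    [0.692,0.143,0.119,-0.645,0],
    [0.692,0.143,0.119,-0.645,0]
  ]
}}

```text
clock: 3.22
position: [0.4714, -0.2981, 0.1996]
ee_rot: [0.736, 0.677, 0.0, -0.0]
ft_force: [-0.3, -1.0, 0.1]
grip_width: 0.5
grasp_force: 0.0
```

>>> {"name": "carry_out", "arguments": {
  "deltas": [
    [0.788,-0.117,0.033,-0.592,-0.2],
    [0.788,-0.117,0.033,-0.592,-0.2],
    [0.788,-0.117,0.033,-0.592,-0.2]
  ]
}}

```text
clock: 3.6
position: [0.4627, -0.179, 0.1954]
ee_rot: [0.624, 0.782, -0.0, 0.0]
ft_force: [-0.4, -1.0, 0.4]
grip_width: 0.403
grasp_force: 0.0
```

>>> {"name": "carry_out", "arguments": {
  "deltas": [
    [0.786,0.128,0.033,-0.592,-0.2],
    [0.786,0.128,0.033,-0.592,-0.2],
    [0.786,0.128,0.033,-0.592,-0.2]
  ]
}}

```text
clock: 3.98
position: [0.4559, -0.0601, 0.1905]
ee_rot: [0.496, 0.869, 0.0, 0.001]
ft_force: [0.8, -0.2, 0.4]
grip_width: 0.394
grasp_force: 0.0
```

>>> {"name": "carry_out", "arguments": {
  "deltas": [
    [0.71,0.362,0.033,-0.592,-0.2],
    [0.71,0.362,0.033,-0.592,-0.2],
    [0.71,0.362,0.033,-0.592,-0.2]
  ]
}}

```text
clock: 4.35
position: [0.449, 0.0592, 0.1855]
ee_rot: [0.356, 0.935, 0.0, 0.0]
ft_force: [0.3, -1.3, 0.6]
grip_width: 0.402
grasp_force: 0.0
```

>>> {"name": "carry_out", "arguments": {
  "deltas": [
    [0.565,0.561,0.033,-0.592,-0.2],
    [0.565,0.561,0.033,-0.592,-0.2],
    [0.565,0.561,0.033,-0.592,-0.2],
    [0.565,0.561,0.033,-0.592,-0.2]
  ]
}}

```text
clock: 4.85
position: [0.4426, 0.1744, 0.1799]
ee_rot: [0.211, 0.978, -0.0, 0.0]
ft_force: [-0.2, -0.7, -0.1]
grip_width: 0.404
grasp_force: 0.0
```

>>> {"name": "carry_out", "arguments": {
  "deltas": [
    [0,0,0.4,0,-0.2],
    [0,0,0.74,0,-0.2],
    [0,0,0.74,0,-0.2],
    [0,0,0.74,0,-0.9],
    [0,0,0.74,0,-0.9],
    [0,0,0.74,0,-0.9],
    [0,0,0.74,0,-0.9]
  ],
  "force": 25
}}

```text
clock: 5.72
position: [0.443, 0.1769, 0.0708]
ee_rot: [0.208, 0.978, 0.0, 0.002]
ft_force: [0.9, -3.1, 9.1]
grip_width: 0.13
grasp_force: 25.7
```

```bash
python3 - <<'E'
from plan import *
from h import manip
o=manip.get_obs(); s=psi(); print(s,o["ft_force"].round(1),o["grip_width"],o["grasp_force"])
# arc deltas from here, in tool frame
p=np.radians(s[3]); x=np.array([np.cos(p),np.sin(p)]); y=np.array([np.sin(p),-np.cos(p)])
a=np.radians(HA)
# pivot from HA and hypothesised theta0
print("holder coords of tool",[(np.array(s[:2])-H0)@v for v in ([np.cos(a),np.sin(a)],[-np.sin(a),np.cos(a)])])
P0=hold(-130,30)
for t in np.arange(.1,1.75,.1):
    d=hold(-130-85*np.sin(t),-55+85*np.cos(t))-P0; print(round(t,1),np.round([d@x/150,d@y/150],2).tolist(),np.round(d))
E
```

```text
[np.float64(443.0), np.float64(176.9), np.float64(70.8), np.float64(155.96)] [ 0.9 -3.1  9.1] 0.13041313260216297 25.65123438835144
holder coords of tool [np.float64(-132.54500298419964), np.float64(25.938816162625805)]
0.1 [-0.0, -0.06] [-3. -8.]
0.2 [-0.01, -0.11] [ -5. -16.]
0.3 [-0.03, -0.17] [ -7. -24.]
0.4 [-0.04, -0.22] [ -7. -33.]
0.5 [-0.07, -0.27] [ -7. -42.]
0.6 [-0.1, -0.32] [ -6. -50.]
0.7 [-0.13, -0.37] [ -4. -58.]
0.8 [-0.17, -0.41] [ -1. -66.]
0.9 [-0.21, -0.44] [  2. -74.]
1.0 [-0.26, -0.48] [  6. -81.]
1.1 [-0.31, -0.51] [ 12. -88.]
1.2 [-0.36, -0.53] [ 17. -94.]
1.3 [-0.41, -0.55] [  23. -100.]
1.4 [-0.47, -0.56] [  30. -105.]
1.5 [-0.53, -0.57] [  38. -110.]
1.6 [-0.58, -0.57] [  45. -113.]
1.7 [-0.64, -0.56] [  53. -116.]
```

>>> {"name": "carry_out", "arguments": {
  "deltas": [
    [0,-0.06,0,0,-0.9],
    [-0.01,-0.11,0,0,-0.9],
    [-0.03,-0.17,0,0,-0.9],
    [-0.04,-0.22,0,0,-0.9],
    [-0.07,-0.27,0,0,-0.9],
    [-0.1,-0.32,0,0,-0.9],
    [-0.13,-0.37,0,0,-0.9],
    [-0.17,-0.41,0,0,-0.9],
    [-0.21,-0.44,0,0,-0.9],
    [-0.26,-0.48,0,0,-0.9],
    [-0.31,-0.51,0,0,-0.9],
    [-0.36,-0.53,0,0,-0.9],
    [-0.41,-0.55,0,0,-0.9],
    [-0.47,-0.56,0,0,-0.9],
    [-0.53,-0.57,0,0,-0.9],
    [-0.58,-0.57,0,0,-0.9],
    [-0.64,-0.56,0,0,-0.9],
    [-0.64,-0.56,0,0,-0.9]
  ]
}}

```text
clock: 7.98
position: [0.4958, 0.0628, 0.0703]
ee_rot: [0.207, 0.978, 0.001, 0.001]
ft_force: [-1.3, 5.0, 6.7]
grip_width: 0.134
grasp_force: 26.0
```

>>> {"name": "carry_out", "arguments": {
  "deltas": [
    [0,0,0,0,-0.2],
    [0,0,0,0,-0.2],
    [0,0,-0.4,0,-0.3],
    [0,0,-0.6,0,-0.3],
    [0,0,-0.6,0,-0.3]
  ]
}}

```text
clock: 8.6
position: [0.4959, 0.061, 0.1612]
ee_rot: [0.208, 0.978, -0.0, 0.002]
ft_force: [0.0, -0.5, -1.4]
grip_width: 0.353
grasp_force: 0.0
```

```bash
python3 - <<'E'
from plan import *
from fit import *
s=psi(); print(s)
for n in("top","side"):
    c=camera(n)
    for nm,xy,r,b in [("peg",(.49,.065),.045,(.05,.095)),("oldtab",(.487,.213),.04,(.055,.09)),("base",(.513,.269),.16,(.002,.012))]:
        P,col=near(c,xy,r,*b)
        if nm=="base": P=P[col.max(1)<90]
        if len(P)>2: rect(P,f"  {n} {nm}")
    im=c["img"]; u,v=proj(c,(.49,.2,.04)).astype(int)
    cv2.imwrite(f"pics/k_{n}.png",cv2.resize(im[max(0,v-75):v+75,max(0,u-100):u+100,::-1],(400,300),interpolation=cv2.INTER_CUBIC))
a,b=[cv2.imread(f"pics/k_{n}.png") for n in("top","side")]; cv2.imwrite("pics/k.png",np.hstack([a,b]))
E
```

```text
[np.float64(495.9), np.float64(61.0), np.float64(161.2), np.float64(155.97)]
  top oldtab 58 c [490.  212.6] wh [43.1 11.7] ang 156.01 z [57.  72.9 81. ]
  top base 998 c [498.3 283.9] wh [284.2 195.6] ang 36.15 z [ 3.7  7.9 11.5]
  side peg 50 c [499.7  63.7] wh [13.2 13.2] ang 166.85 z [51.7 66.  78.9]
  side oldtab 119 c [490.4 215.2] wh [47.7 13. ] ang 157.41 z [56.3 68.4 73.9]
  side base 1803 c [511.9 268.7] wh [257.  131.8] ang 67.08 z [3.2 6.1 9.6]
```

View pics/k.png

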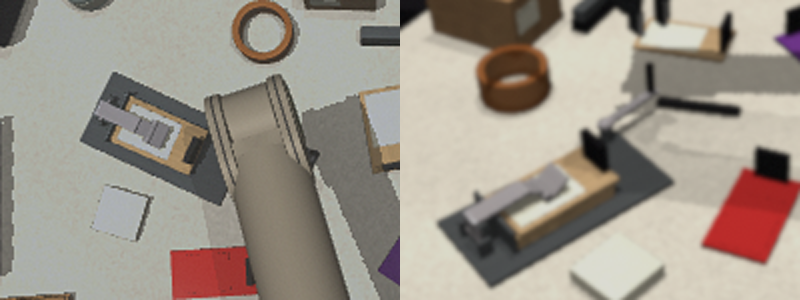

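Keeper is open: in the side crop the bar points out of the mouth at about (640,100), and the board is still on the pile with its tab at (597,150). Next I'll grasp the old tab.

>>> {"name": "carry_out", "arguments": {
  "deltas": [
    [0.2,0.4,0,0,-0.3],
    [0.449,0.913,0,0,-0.3],
    [0.449,0.913,0,0,-0.3],
    [0.449,0.913,0,0,-0.3],
    [0.449,0.913,0.3,0,-0.3],
    [0.449,0.913,0.62,0,-0.3],
    [0.449,0.913,0.62,0,-0.3],
    [0.449,0.913,0.62,0,-0.9],
    [0.449,0.913,0.62,0,-0.9],
    [0.449,0.913,0.62,0,-0.9],
    [0.449,0.913,0.62,0,-0.9]
  ],
  "force": 60
}}

```text
clock: 10.07
position: [0.4897, 0.2137, 0.0673]
ee_rot: [0.208, 0.978, 0.0, 0.001]
ft_force: [-2.0, -2.9, 7.7]
grip_width: 0.104
grasp_force: 60.7
```

>>> {"name": "carry_out", "arguments": {
  "deltas": [
    [0,-0.06,-0.01,0,-0.9],
    [0,-0.15,-0.01,0,-0.9],
    [0,-0.25,-0.01,0,-0.9],
    [0,-0.35,-0.01,0,-0.9],
    [0,-0.45,-0.01,0,-0.9],
    [0,-0.55,-0.01,0,-0.9],
    [0,-0.65,-0.01,0,-0.9],
    [0,-0.75,-0.01,0,-0.9],
    [0,-0.82,-0.01,0,-0.9],
    [0,-0.82,-0.01,0,-0.9],
    [0,-0.82,-0.3,0,-0.9],
    [0,-0.82,-0.75,0,-0.9],
    [0,-0.82,-0.75,0,-0.9]
  ]
}}

```text
clock: 11.7
position: [0.441, 0.1024, 0.1823]
ee_rot: [0.208, 0.978, 0.001, 0.003]
ft_force: [1.1, -0.1, -2.6]
grip_width: 0.106
grasp_force: 59.4
```

```bash
python3 - <<'E'
from plan import *
from fit import *
s=psi(); print(s)
c=camera("side")
cv2.imwrite("pics/pull.png",cv2.resize(c["img"][80:,60:400,::-1],(680,608))[:600])
plan(s,[[483,-80,170,115],[482.6,-350.6,120,77]])
E
```

```text
[np.float64(441.0), np.float64(102.4), np.float64(182.3), np.float64(156.04)]
[-0.3748, -0.4988, 0.041, 0.684] rows 3 -> [462.   11.2 176.2 135.5]
[-0.5259, -0.3357, 0.041, 0.684] rows 3 -> [483. -80. 170. 115.]
[-0.8169, -0.3824, 0.1667, 0.6333] rows 4 -> [ 482.8 -215.3  145.    96. ]
[-0.8969, -0.0956, 0.1667, 0.6333] rows 4 -> [ 482.6 -350.6  120.    77. ]
```

View pics/pull.png

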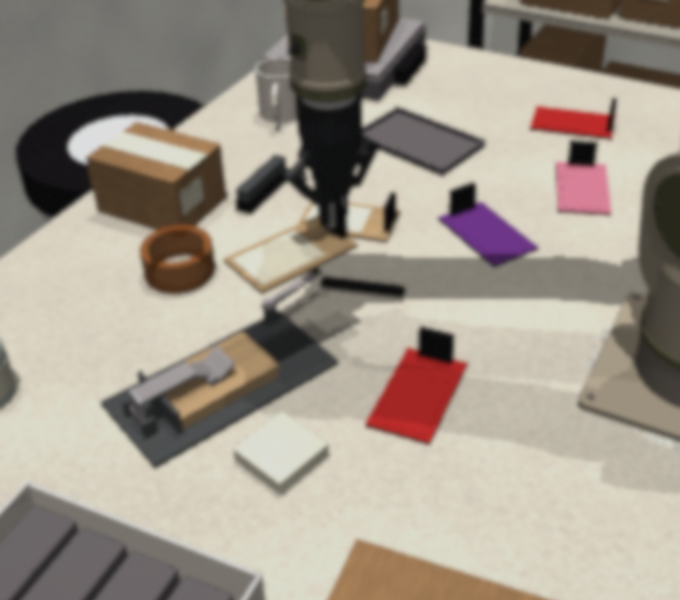

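The board is out and held level at (290,250), and the pile is bare with the arm resting on it. Moving to the tray.

>>> {"name": "carry_out", "arguments": {
  "deltas": [
    [-0.375,-0.499,0.04,0.684,-0.9],
    [-0.375,-0.499,0.04,0.684,-0.9],
    [-0.375,-0.499,0.04,0.684,-0.9]
  ]
}}

```text
clock: 12.12
position: [0.4593, 0.0078, 0.1706]
ee_rot: [0.381, 0.924, -0.0, -0.001]
ft_force: [0.7, 0.0, -0.7]
grip_width: 0.105
grasp_force: 59.3
```

>>> {"name": "carry_out", "arguments": {
  "deltas": [
    [-0.526,-0.336,0.04,0.684,-0.9],
    [-0.526,-0.336,0.04,0.684,-0.9],
    [-0.526,-0.336,0.04,0.684,-0.9]
  ]
}}

```text
clock: 12.5
position: [0.4803, -0.0823, 0.165]
ee_rot: [0.539, 0.843, -0.0, -0.001]
ft_force: [-0.4, 0.8, -0.7]
grip_width: 0.109
grasp_force: 59.4
```

>>> {"name": "carry_out", "arguments": {
  "deltas": [
    [-0.817,-0.382,0.167,0.633,-0.9],
    [-0.817,-0.382,0.167,0.633,-0.9],
    [-0.817,-0.382,0.167,0.633,-0.9],
    [-0.817,-0.382,0.167,0.633,-0.9]
  ]
}}

```text
clock: 13.0
position: [0.4806, -0.215, 0.1407]
ee_rot: [0.668, 0.744, 0.0, -0.001]
ft_force: [0.5, 0.7, -1.5]
grip_width: 0.105
grasp_force: 59.3
```

>>> {"name": "carry_out", "arguments": {
  "deltas": [
    [-0.897,-0.096,0.167,0.633,-0.9],
    [-0.897,-0.096,0.167,0.633,-0.9],
    [-0.897,-0.096,0.167,0.633,-0.9],
    [-0.897,-0.096,0.167,0.633,-0.9],
    [-0.897,-0.096,0.167,0.633,-0.9]
  ]
}}

```text
clock: 13.62
position: [0.4817, -0.3487, 0.1169]
ee_rot: [0.781, 0.624, 0.001, -0.0]
ft_force: [-0.6, -0.4, -1.8]
grip_width: 0.107
grasp_force: 59.3
```

```bash
python3 - <<'E'
from plan import *
from fit import *
s=psi(); print(s)
c=camera("top")
G=reg(c,"tray",np.array((.546,-.363)))
if len(G): rect(G,"tray")
C=cloud(c)
cv2.imwrite("pics/t.png",cv2.resize(c["img"][110:260,270:470,::-1],(800,600)))
plan(s,[[482.6,-350.6,47,77]])
E
```

```text
[np.float64(481.7), np.float64(-348.7), np.float64(116.9), np.float64(77.28)]
tray 761 c [ 531.6 -356.6] wh [214.6 119.4] ang 166.46 z [-1.3  5.5 19.5]
[-0.011, 0.0086, 0.466, 0.0093] rows 3 -> [ 482.6 -350.6   47.    77. ]
```

View pics/t.png

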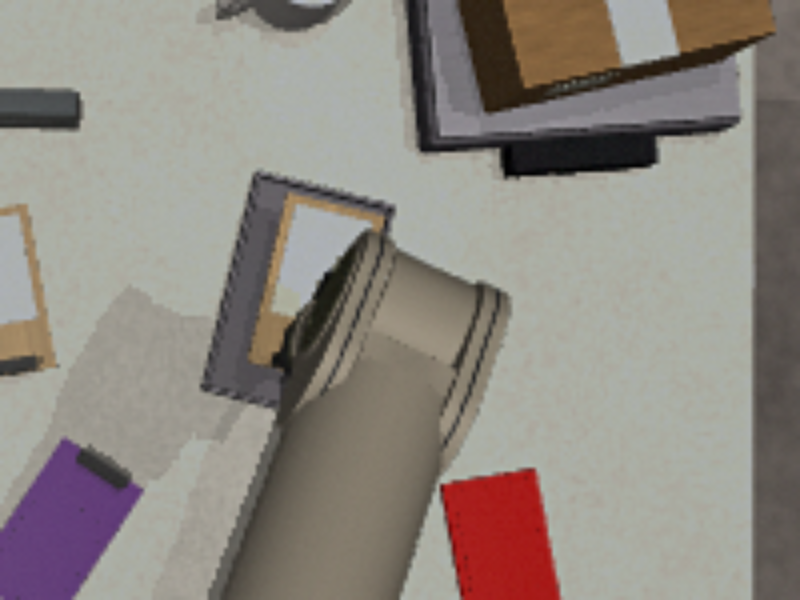

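Board hangs over the tray, inside its outline once height parallax is allowed for: tray corners at (258,172), (394,207) and (203,388). Lowering.

>>> {"name": "carry_out", "arguments": {
  "deltas": [
    [-0.02,-0.02,0.25,0,-0.9],
    [-0.02,-0.02,0.4,0,-0.9],
    [-0.02,-0.02,0.45,0,-0.9],
    [-0.02,-0.02,0.47,0,-0.9],
    [-0.02,-0.02,0.475,0,-0.9],
    [-0.02,-0.02,0.475,0,-0.9]
  ]
}}

```text
clock: 14.48
position: [0.4771, -0.3542, 0.0459]
ee_rot: [0.783, 0.622, 0.0, 0.001]
ft_force: [-0.1, 0.3, -0.5]
grip_width: 0.107
grasp_force: 59.3
```

>>> {"name": "carry_out", "arguments": {
  "deltas": [
    [0.02,0.02,0.012,0,-0.9],
    [0.02,0.02,0.015,0,-0.9],
    [0.02,0.02,0.015,0,-0.3],
    [0.02,0.02,0.015,0,-0.3],
    [0.02,0.02,0.015,0,-0.2],
    [0.02,0.02,-0.5,0,-0.2],
    [0.02,0.02,-0.8,0,-0.2],
    [0.02,0.02,-0.8,0,-0.2]
  ]
}}

```text
clock: 15.48
position: [0.4829, -0.3529, 0.1704]
ee_rot: [0.783, 0.623, 0.001, 0.004]
ft_force: [-0.2, 0.5, -1.1]
grip_width: 0.4
grasp_force: 0.0
```

```bash
python3 - <<'E'
from plan import *
from fit import *
s=psi(); print(s)
for n in ("top","side"):
    c=camera(n)
    for r in boxes_of("old_board_center",c)[:4]: print(n,r["conf"],np.round(r["position"],3))
    P,_=near(c,(.477,-.117),.04,.03,.06); rect(P,n+" newtab") if len(P)>3 else 0
plan(s,[[477,-118.5,150,101]])
E
```

```text
[np.float64(482.9), np.float64(-352.9), np.float64(170.4), np.float64(77.0)]
top 0.92 [ 0.342 -0.166  0.002]
top 0.83 [0.292 0.183 0.009]
top 0.74 [0.512 0.104 0.038]
top 0.67 [ 0.559 -0.355  0.008]
top newtab 44 c [ 476.6 -118.7] wh [42.7 10.2] ang 101.68 z [42.7 49.2 53. ]
side 0.86 [ 0.344 -0.169  0.006]
side 0.81 [0.286 0.176 0.009]
side 0.65 [ 0.532 -0.36   0.009]
side 0.36 [ 0.533 -0.098  0.006]
side newtab 58 c [ 477.4 -118.2] wh [50.9 10.6] ang 103.48 z [32.  42.3 46.5]
[0.7569, -0.1949, 0.068, -0.4] rows 3 -> [ 480.  -235.7  160.2   89. ]
[0.7809, -0.0333, 0.068, -0.4] rows 3 -> [ 477.  -118.5  150.   101. ]
```

>>> {"name": "carry_out", "arguments": {
  "deltas": [
    [0.757,-0.195,0.068,-0.4,-0.2],
    [0.757,-0.195,0.068,-0.4,-0.2],
    [0.757,-0.195,0.068,-0.4,-0.2]
  ]
}}

```text
clock: 16.05
position: [0.4771, -0.2295, 0.1534]
ee_rot: [0.711, 0.703, -0.0, -0.002]
ft_force: [-0.2, 0.1, -0.1]
grip_width: 0.397
grasp_force: 0.0
```

>>> {"name": "carry_out", "arguments": {
  "deltas": [
    [0.781,-0.033,0.068,-0.4,-0.3],
    [0.781,-0.033,0.068,-0.4,-0.3],
    [0.781,-0.033,0.068,-0.4,-0.3],
    [0.781,-0.033,0.068,-0.4,-0.3],
    [0.781,-0.033,0.068,-0.4,-0.3]
  ]
}}

```text
clock: 16.68
position: [0.4743, -0.1189, 0.1443]
ee_rot: [0.637, 0.771, -0.0, -0.0]
ft_force: [0.3, 0.2, 0.1]
grip_width: 0.345
grasp_force: 0.0
```

>>> {"name": "carry_out", "arguments": {
  "deltas": [
    [0,0.018,0.35,-0.02,-0.3],
    [0,0.018,0.6,-0.02,-0.3],
    [0,0.018,0.68,-0.02,-0.3],
    [0,0.018,0.68,-0.02,-0.3],
    [0,0.018,0.68,-0.02,-0.9],
    [0,0.018,0.68,-0.02,-0.9],
    [0,0.018,0.68,-0.02,-0.9],
    [0,0.018,0.68,-0.02,-0.9]
  ],
  "force": 80
}}

```text
clock: 17.68
position: [0.4783, -0.1172, 0.0444]
ee_rot: [0.632, 0.775, 0.0, 0.001]
ft_force: [-0.8, -0.4, 7.5]
grip_width: 0.1
grasp_force: 79.0
```

>>> {"name": "carry_out", "arguments": {
  "deltas": [
    [0,0,-0.4,0,-0.9],
    [0,0,-0.8,0,-0.9],
    [0,0,-0.8,0,-0.9],
    [0,0,-0.8,0,-0.9]
  ]
}}

```text
clock: 18.18
position: [0.477, -0.117, 0.163]
ee_rot: [0.632, 0.775, -0.0, 0.0]
ft_force: [-1.6, -0.4, -0.5]
grip_width: 0.102
grasp_force: 78.6
```

```bash
python3 - <<'E'
from plan import *
from fit import *
s=psi(); print(s); p=np.radians(s[3]); X=np.array([np.cos(p),np.sin(p)]); Y=np.array([np.sin(p),-np.cos(p)])
for n in("top","side"):
    c=camera(n)
    ctr=np.array(s[:2])/1000+.064*Y
    P,col=near(c,ctr,.11,s[2]/1000-.05,s[2]/1000-.022); P=P[(P[:,:2]-ctr)@Y>-.045]
    if len(P)>3: rect(P,n); q=(P[:,:2]*1000-np.array(s[:2])); print("lat (tool x) range",np.percentile(q@X,[1,99]).round(1),"long",np.percentile(q@Y,[1,99]).round(1))
    cv2.imwrite(f"pics/g{n}.png",c["img"][:,:,::-1])
# bare pile / stop / base measurement for the holder now visible
    B,col=near(c,(.513,.269),.17,.002,.014); B=B[col.max(1)<95]; rect(B,n+" base")
    a=np.radians(HA); hx=np.array([np.cos(a),np.sin(a)]); hy=np.array([-np.sin(a),np.cos(a)])
    P,col=near(c,(.513,.269),.17,.022,.030); q=P[:,:2]*1000-H0
    m=(abs(q@hx)<90)&(abs(q@hy)<60)&(col[:,0].astype(int)-col[:,2]>25); print(n,"pile",m.sum(),np.percentile((q@hx)[m],[1,99]).round(1),np.percentile((q@hy)[m],[1,99]).round(1))
    rect(P[m],"pile")
E
```

```text
[np.float64(477.0), np.float64(-117.0), np.float64(163.0), np.float64(101.58)]
top 355 c [578.5 -98.3] wh [80.1 62.2] ang 101.88 z [120.  125.5 130.7]
lat (tool x) range [-41.2  37.6] long [ 81.8 133.1]
top base 1547 c [467.  287.2] wh [260.7 230.3] ang 66.71 z [ 3.4  8.4 13.1]
top pile 498 [-77.8  56.4] [-40.1  38.3]
pile 498 c [517.2 277.5] wh [138.   79.7] ang 66.83 z [22.8 26.4 29.4]
side 628 c [ 553.3 -101.6] wh [117.6  87.1] ang 11.4 z [117.1 120.6 123.4]
lat (tool x) range [-41.1  41.4] long [ 20.8 133.7]
side base 1991 c [510.4 269.4] wh [258.1 128.4] ang 67.32 z [ 3.2  5.9 10.5]
side pile 727 [-76.6  50.8] [-41.1  40.6]
pile 727 c [516.9 276.9] wh [135.4  84.6] ang 65.95 z [22.3 24.  26.6]
```

```bash
python3 - <<'E'
from plan import *
import plan as p
p.H0=np.array([520.6,286.2]); p.HA=66.1
s=psi(); t=hold(-192,0); print(t, hold(-74,0))
p.plan(s,[[*t,160,156.1]])
E
```

```text
[442.8 110.7] [490.6 218.5]
[0.7654, 0.0425, 0.0057, -0.9087] rows 4 -> [459.6  -3.  160.8 128.8]
[0.6609, 0.3884, 0.0057, -0.9087] rows 4 -> [442.8 110.7 160.  156.1]
```

>>> {"name": "carry_out", "arguments": {
  "deltas": [
    [0.765,0.043,0,-0.909,-0.9],
    [0.765,0.043,0,-0.909,-0.9],
    [0.765,0.043,0,-0.909,-0.9],
    [0.765,0.043,0,-0.909,-0.9]
  ]
}}

```text
clock: 18.77
position: [0.4598, -0.0029, 0.1618]
ee_rot: [0.432, 0.902, -0.0, -0.001]
ft_force: [1.2, 0.0, -0.4]
grip_width: 0.099
grasp_force: 78.6
```

>>> {"name": "carry_out", "arguments": {
  "deltas": [
    [0.661,0.388,0,-0.909,-0.9],
    [0.661,0.388,0,-0.909,-0.9],
    [0.661,0.388,0,-0.909,-0.9],
    [0.661,0.388,0,-0.909,-0.9],
    [0.661,0.388,0,-0.909,-0.9],
    [0.661,0.388,0,-0.909,-0.9]
  ]
}}

```text
clock: 19.52
position: [0.4437, 0.1099, 0.1626]
ee_rot: [0.209, 0.978, -0.0, -0.0]
ft_force: [-0.1, -0.5, -0.7]
grip_width: 0.102
grasp_force: 78.6
```

```bash
python3 - <<'E'
from plan import *
import plan as p
p.H0=np.array([520.6,286.2]); p.HA=66.1
s=psi(); print(s)
p.plan(s,[[*hold(-192,0),73,156.1]])
from fit import *
for n in ("top","side"):
    c=camera(n); P,col=near(c,(.47,.17),.11,s[2]/1000-.05,s[2]/1000-.03)
    m=(col.max(1)>100); P=P[m]; a=np.radians(66.1); hx=np.array([np.cos(a),np.sin(a)]); hy=np.array([-np.sin(a),np.cos(a)])
    if len(P)>9:
        rect(P,n); q=P[:,:2]*1000-p.H0; print(np.percentile(q@hx,[1,99]).round(1),np.percentile(q@hy,[1,99]).round(1))
E
```

```text
[np.float64(443.7), np.float64(109.9), np.float64(162.6), np.float64(155.93)]
[0.0077, 0.0024, 0.5973, -0.0057] rows 3 -> [442.8 110.7  73.  156.1]
top 86 c [509.4 159.3] wh [135.7  33.8] ang 80.52 z [119.  124.5 130.2]
[-188.1  -57.4] [-43.3  -9.7]
side 1175 c [472.9 169. ] wh [142.2  83.9] ang 66.26 z [118.6 121.8 124.5]
[-193.   -56.5] [-44.2  36.9]
```

>>> {"name": "carry_out", "arguments": {
  "deltas": [
    [0.02,0,0.3,-0.006,-0.9],
    [0.02,0,0.5,-0.006,-0.9],
    [0.02,0,0.59,-0.006,-0.9],
    [0.02,0,0.595,-0.006,-0.9],
    [0.02,0,0.595,-0.006,-0.9]
  ]
}}

```text
clock: 20.25
position: [0.4415, 0.112, 0.0745]
ee_rot: [0.205, 0.979, 0.0, 0.001]
ft_force: [0.6, -1.3, -0.8]
grip_width: 0.098
grasp_force: 78.5
```

```bash
python3 - <<'E'
from plan import *
import plan as p
p.H0=np.array([520.6,286.2]); p.HA=66.1
s=psi(); print(s)
p.plan(s,[[*hold(-74,0),72,156.1]])
from fit import *
for n in ("top","side"):
    c=camera(n); P,col=near(c,(.47,.17),.11,.029,.040)
    P=P[(col.max(1)>100)]; a=np.radians(66.1); hx=np.array([np.cos(a),np.sin(a)]); hy=np.array([-np.sin(a),np.cos(a)])
    q=P[:,:2]*1000-p.H0; P=P[(abs(q@hy)<50)]; rect(P,n); q=P[:,:2]*1000-p.H0; print(np.percentile(q@hx,[1,99]).round(1),np.percentile(q@hy,[1,99]).round(1))
    far=P[(q@hx>-90)]; near_=P[(q@hx<-110)]
    for k in (near_,far): print("  z",np.median(k[:,2]).round(4) if len(k) else None)
c=camera("side"); cv2.imwrite("pics/ins.png",cv2.resize(c["img"][180:330,100:300,::-1],(800,600),interpolation=cv2.INTER_CUBIC))
E
```

```text
[np.float64(441.5), np.float64(112.0), np.float64(74.5), np.float64(156.3)]
[-0.0143, 0.7817, 0.0167, 0.0067] rows 3 -> [490.6 218.5  72.  156.1]
top 141 c [478.4 188.4] wh [177.2  78.6] ang 66.09 z [29.6 34.  39.3]
[-194.1  -18.8] [-40.3  35.1]
  z 0.033
  z 0.0339
side 1164 c [481.3 186.8] wh [178.8  91.8] ang 64.93 z [30.8 33.9 36.8]
[-191.1  -19.8] [-42.5  40. ]
  z 0.0338
  z 0.034
```

View pics/ins.png

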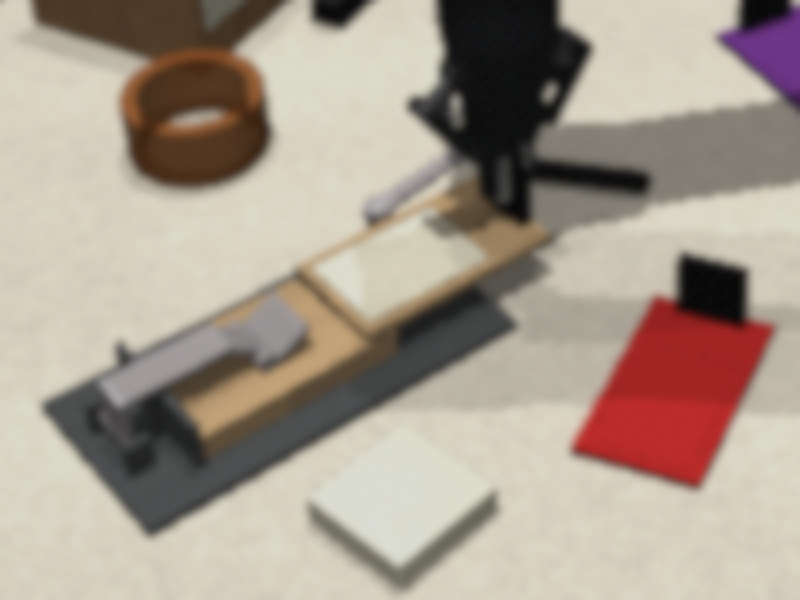

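In the side crop the board is level and in line with the pile, its front edge at (340,300) just over the pile, short of the nose at (290,330). Sliding in.

>>> {"name": "carry_out", "arguments": {
  "deltas": [
    [0,0.06,0.005,0.006,-0.9],
    [0,0.14,0.005,0.006,-0.9],
    [0,0.22,0.005,0.006,-0.9],
    [0,0.3,0.005,0.006,-0.9],
    [0,0.38,0.005,0.006,-0.9],
    [0,0.46,0.005,0.006,-0.9],
    [0,0.54,0.005,0.006,-0.9],
    [0,0.62,0.007,0.006,-0.9],
    [0,0.68,0.01,0.006,-0.9],
    [0,0.7,0.012,0.006,-0.9],
    [0,0.7,0.012,0.006,-0.9]
  ]
}}

```text
clock: 21.78
position: [0.4831, 0.2088, 0.0717]
ee_rot: [0.207, 0.978, 0.001, 0.0]
ft_force: [-0.5, 2.2, -5.6]
grip_width: 0.098
grasp_force: 78.2
```

>>> {"name": "carry_out", "arguments": {
  "deltas": [
    [0,0.02,0.005,0,-0.9],
    [0,0.035,0.008,0,-0.9],
    [0,0.05,0.01,0,-0.9],
    [0,0.05,0.01,0,-0.9]
  ]
}}

```text
clock: 22.28
position: [0.4863, 0.2142, 0.0704]
ee_rot: [0.207, 0.978, -0.001, 0.0]
ft_force: [-2.8, -5.8, -0.0]
grip_width: 0.102
grasp_force: 79.1
```

>>> {"name": "carry_out", "arguments": {
  "deltas": [
    [0,0.01,0,0,-0.9],
    [0,0.02,0,0,-0.9],
    [0,0.02,0,0,-0.9]
  ]
}}

```text
clock: 22.65
position: [0.4877, 0.2169, 0.0704]
ee_rot: [0.207, 0.978, -0.0, 0.0]
ft_force: [-2.4, -4.6, 0.1]
grip_width: 0.097
grasp_force: 79.0
```

>>> {"name": "carry_out", "arguments": {
  "deltas": [
    [0,0.01,0,0,-0.9],
    [0,0.02,0,0,-0.9],
    [0,0.02,0,0,-0.9]
  ]
}}

```text
clock: 23.02
position: [0.4883, 0.2182, 0.0704]
ee_rot: [0.208, 0.978, -0.002, -0.0]
ft_force: [-7.2, -12.6, 8.3]
grip_width: 0.1
grasp_force: 80.4
```

>>> {"name": "carry_out", "arguments": {
  "deltas": [
    [0,0.01,0,0,-0.9],
    [0,0.015,0,0,-0.9],
    [0,0.015,0,0,-0.9]
  ]
}}

```text
clock: 23.4
position: [0.4884, 0.2183, 0.0704]
ee_rot: [0.208, 0.978, -0.004, -0.001]
ft_force: [-15.2, -21.9, 20.9]
grip_width: 0.099
grasp_force: 82.0
```

```bash
python3 - <<'E'
from fit import *
from plan import *
import plan as p
p.H0=np.array([520.6,286.2]); p.HA=66.1
print(psi(), hold(-74,0))
a=np.radians(66.1); hx=np.array([np.cos(a),np.sin(a)]); hy=np.array([-np.sin(a),np.cos(a)])
for n in ("top","side"):
    c=camera(n)
    P,col=near(c,(.517,.277),.12,.029,.038); P=P[col.max(1)>100]; q=P[:,:2]*1000-p.H0; P=P[(abs(q@hy)<48)]; rect(P,n)
    q=P[:,:2]*1000-p.H0; print(np.percentile(q@hx,[1,99]).round(1),np.percentile(q@hy,[1,99]).round(1))
    for lo in (-60,-40,-20,0,20,40):
        m=(q@hx>lo)&(q@hx<lo+20); print("  ",lo,np.percentile((q@hy)[m],[2,98]).round(1) if m.sum()>5 else 0,end="")
    print()
cv2.imwrite("pics/home.png",cv2.resize(c["img"][180:330,90:290,::-1],(800,600),interpolation=cv2.INTER_CUBIC))
E
```

```text
[np.float64(488.4), np.float64(218.3), np.float64(70.4), np.float64(155.97)] [490.6 218.5]
top 13 c [528.1 212.5] wh [30.4 11.4] ang 39.35 z [31.7 34.3 36.7]
[-76.4 -49.5] [-40.  -26.4]
   -60 0   -40 0   -20 0   0 0   20 0   40 0
side 563 c [518. 281.] wh [148.   83.5] ang 65.54 z [29.2 30.6 34.1]
[-73.8  56.5] [-40.6  40.5]
   -60 [-40.5  39.5]   -40 [-31.8  40. ]   -20 [-39.5  39.3]   0 [-40.   39.9]   20 [-40.   39.3]   40 [-39.9  39.6]
```

View pics/home.png

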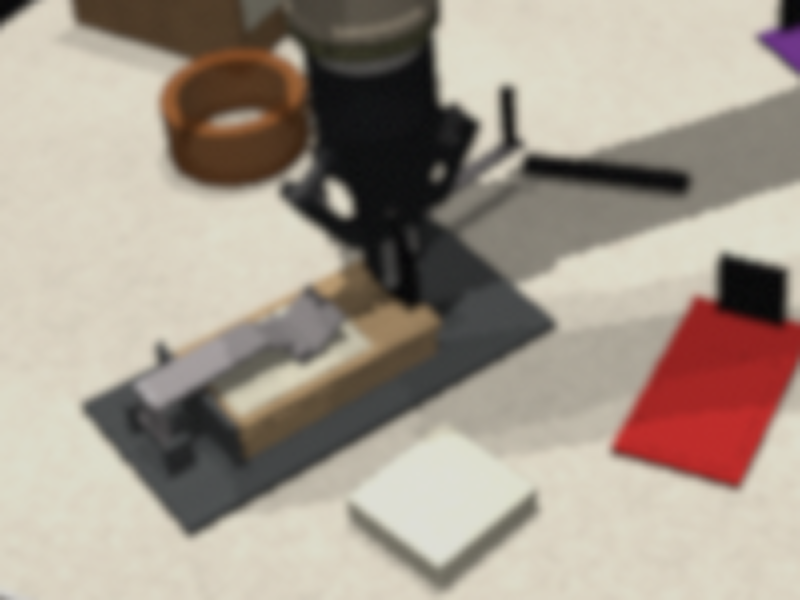

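The board is on the pile under the arm, against the stop with edges flush with the pile (y ±40), and 27 N confirmed contact. Relaxing the push, releasing and rising.

>>> {"name": "carry_out", "arguments": {
  "deltas": [
    [0,-0.02,0,0,-0.9],
    [0,-0.02,0,0,-0.9],
    [0,-0.02,0,0,-0.35],
    [0,-0.02,0,0,-0.35],
    [0,-0.02,0,0,-0.35],
    [0,-0.02,-0.35,0,-0.35],
    [0,-0.02,-0.75,0,-0.2],
    [0,-0.02,-0.75,0,-0.2]
  ],
  "force": 25
}}

```text
clock: 24.5
position: [0.4901, 0.2214, 0.1872]
ee_rot: [0.207, 0.978, 0.002, 0.003]
ft_force: [0.2, -0.4, 0.0]
grip_width: 0.401
grasp_force: 0.0
```

```bash
python3 - <<'E'
from fit import *
from plan import *
import plan as p
p.H0=np.array([520.6,286.2]); p.HA=66.1
s=psi();print(s)
a=np.radians(66.1); hx=np.array([np.cos(a),np.sin(a)]); hy=np.array([-np.sin(a),np.cos(a)])
for n in ("top","side"):
    c=camera(n)
    P,col=near(c,hold(-74,0)/1000,.035,.055,.09); 
    if len(P)>5: rect(P,n+" tab"); q=P[:,:2]*1000-p.H0; print(np.median(q@hx).round(1),np.percentile(q@hy,[1,99]).round(1))
    P,col=near(c,(.497,.063),.045,.05,.09)
    if len(P)>5: rect(P,n+" peg")
p.plan(s,[[496,62.5,170,156]])
E
```

```text
[np.float64(490.1), np.float64(221.4), np.float64(187.2), np.float64(156.14)]
top tab 20 c [503.5 212.4] wh [15.9  9.8] ang 152.16 z [64.2 74.4 79.5]
-76.3 [-22.   -6.4]
top peg 15 c [498.7  61.8] wh [9.1 9.1] ang 45.54 z [57.5 78.6 88.4]
side tab 114 c [492.5 219.4] wh [47.9 11.8] ang 156.81 z [56.8 68.9 73.7]
-70.2 [-23.   22.2]
side peg 48 c [500.   63.9] wh [16.3 11.5] ang 126.07 z [53.  66.5 78.9]
[-0.2322, -0.4764, 0.0573, 0.0023] rows 3 -> [493.  142.  178.6 156.1]
[-0.2328, -0.4762, 0.0573, 0.0023] rows 3 -> [496.   62.5 170.  156. ]
```

>>> {"name": "carry_out", "arguments": {
  "deltas": [
    [-0.477,-0.947,0,0,-0.2],
    [-0.477,-0.947,0,0,-0.2],
    [-0.477,-0.947,0,0,-0.2],
    [-0.477,-0.947,0,0,-0.2],
    [-0.477,-0.947,0,0,-0.2],
    [-0.477,-0.947,0.4,0,-0.2],
    [-0.477,-0.947,0.78,0,-0.2],
    [-0.477,-0.947,0.78,0,-0.2],
    [-0.477,-0.947,0.78,0,-0.9],
    [-0.477,-0.947,0.78,0,-0.9],
    [-0.477,-0.947,0.78,0,-0.9],
    [-0.477,-0.947,0.78,0,-0.9]
  ]
}}

```text
clock: 26.1
position: [0.4976, 0.0618, 0.0676]
ee_rot: [0.207, 0.978, 0.001, 0.002]
ft_force: [-0.4, 4.7, 8.3]
grip_width: 0.128
grasp_force: 25.8
```

```bash
python3 - <<'E'
from plan import *
import plan as p
p.H0=np.array([520.6,286.2]); p.HA=66.1
s=psi();print(s); q=np.radians(s[3]); x=np.array([np.cos(q),np.sin(q)]); y=np.array([np.sin(q),-np.cos(q)])
d=np.array(s[:2])-hold(-130,-55); a=np.radians(66.1); hx=np.array([np.cos(a),np.sin(a)]); hy=np.array([-np.sin(a),np.cos(a)])
t0=np.arctan2(-d@hx,d@hy); print(t0,np.hypot(*d)); S=np.array(s[:2])
P=lambda t:hold(-130-85*np.sin(t),-55+85*np.cos(t))
for t in np.linspace(t0,-.05,20)[1:]: v=P(t)-P(t0); print(np.round([v@x/150,v@y/150],2).tolist(),end=", ")
E
```

```text
[np.float64(497.6), np.float64(61.8), np.float64(67.6), np.float64(156.16)]
1.7454951594699077 85.809381771459
[0.05, -0.01], [0.11, -0.01], [0.16, -0.0], [0.21, 0.0], [0.26, 0.02], [0.32, 0.03], [0.36, 0.06], [0.41, 0.09], [0.45, 0.12], [0.49, 0.15], [0.53, 0.19], [0.56, 0.23], [0.59, 0.28], [0.62, 0.33], [0.63, 0.38], [0.65, 0.43], [0.66, 0.48], [0.66, 0.53], [0.66, 0.59],
```

>>> {"name": "carry_out", "arguments": {
  "deltas": [
    [0.05,-0.01,0,0,-0.9],
    [0.11,-0.01,0,0,-0.9],
    [0.16,0,0,0,-0.9],
    [0.21,0,0,0,-0.9],
    [0.26,0.02,0,0,-0.9],
    [0.32,0.03,0,0,-0.9],
    [0.36,0.06,0,0,-0.9],
    [0.41,0.09,0,0,-0.9],
    [0.45,0.12,0,0,-0.9],
    [0.49,0.15,0,0,-0.9],
    [0.53,0.19,0,0,-0.9],
    [0.56,0.23,0,0,-0.9],
    [0.59,0.28,0,0,-0.9],
    [0.62,0.33,0,0,-0.9],
    [0.63,0.38,0,0,-0.9],
    [0.65,0.43,0,0,-0.9],
    [0.66,0.48,0,0,-0.9],
    [0.66,0.53,0,0,-0.9],
    [0.66,0.57,0,0,-0.9],
    [0.66,0.57,0,0,-0.9]
  ]
}}

```text
clock: 28.6
position: [0.4398, 0.1785, 0.0667]
ee_rot: [0.207, 0.978, -0.001, -0.0]
ft_force: [-8.5, -3.9, 15.8]
grip_width: 0.132
grasp_force: 27.7
```

>>> {"name": "carry_out", "arguments": {
  "deltas": [
    [0,0.01,0,0,-0.9],
    [0,0.02,0,0,-0.9],
    [0,0.02,0,0,-0.9]
  ]
}}

```text
clock: 28.98
position: [0.44, 0.1788, 0.0665]
ee_rot: [0.208, 0.978, -0.004, -0.001]
ft_force: [-17.1, -13.5, 27.3]
grip_width: 0.133
grasp_force: 29.6
```

>>> {"name": "carry_out", "arguments": {
  "deltas": [
    [0,-0.015,0,0,-0.9],
    [0,-0.015,0,0,-0.25],
    [0,-0.025,0,0,-0.25],
    [0,-0.025,0,0,-0.25],
    [0,-0.025,-0.35,0,-0.25],
    [0,-0.025,-0.8,0,-0.25],
    [0,-0.025,-0.8,0,-0.25]
  ]
}}

```text
clock: 29.85
position: [0.4417, 0.1794, 0.1896]
ee_rot: [0.207, 0.978, 0.001, 0.003]
ft_force: [0.2, 0.2, -0.3]
grip_width: 0.377
grasp_force: 0.0
```

>>> {"name": "carry_out", "arguments": {
  "deltas": [
    [-0.5,-0.9,-0.2,0,-0.2],
    [-0.5,-0.9,-0.2,0,-0.2],
    [-0.5,-0.9,-0.2,0,-0.2],
    [-0.5,-0.9,-0.2,0,-0.2]
  ]
}}

```text
clock: 30.35
position: [0.4538, 0.0218, 0.2154]
ee_rot: [0.209, 0.978, -0.0, -0.0]
ft_force: [-0.4, 1.4, -0.3]
grip_width: 0.403
grasp_force: 0.0
```

>>> {"name": "carry_out", "arguments": {
  "deltas": [
    [-0.5,-0.7,0,0,-0.2],
    [-0.5,-0.7,0,0,-0.2],
    [-0.5,-0.7,0,0,-0.2],
    [-0.5,-0.7,0,0,-0.2]
  ]
}}

```text
clock: 30.85
position: [0.4798, -0.1007, 0.215]
ee_rot: [0.206, 0.978, 0.0, -0.001]
ft_force: [0.5, 0.5, -0.3]
grip_width: 0.4
grasp_force: 0.0
```

```bash
python3 - <<'E'
from fit import *
from plan import *
import plan as p
p.H0=np.array([520.6,286.2]); p.HA=66.1
print(psi(),hold(-130,30))
a=np.radians(66.1); hx=np.array([np.cos(a),np.sin(a)]); hy=np.array([-np.sin(a),np.cos(a)])
ims=[]
for n in ("top","side"):
    c=camera(n)
    for nm,xy,r,b in [("peg",hold(-130,30)/1000,.03,(.05,.095)),("tab",hold(-74,0)/1000,.035,(.055,.09)),("board",(.517,.277),.11,(.029,.038))]:
        P,col=near(c,xy,r,*b); 
        if nm=="board": P=P[col.max(1)>100]
        if len(P)>5: rect(P,n+" "+nm); q=P[:,:2]*1000-p.H0; print("  ",np.percentile(q@hx,[2,50,98]).round(1),np.percentile(q@hy,[2,50,98]).round(1))
    ims.append(c["img"][100:330,(100 if n=="top" else 90):(420 if n=="top" else 410),::-1])
cv2.imwrite("pics/fin.png",cv2.resize(np.hstack(ims),(800,288),interpolation=cv2.INTER_CUBIC))
E
```

```text
[np.float64(479.8), np.float64(-100.7), np.float64(215.0), np.float64(156.17)] [440.5 179.5]
top peg 14 c [442.7 176.6] wh [9.8 8.7] ang 3.66 z [63.4 81.6 87.1]
   [-136.1 -132.6 -127.4] [23.3 27.3 32.7]
top tab 61 c [490.8 217.8] wh [43.2 11.4] ang 156.22 z [59.  71.9 79.1]
   [-80.3 -75.9 -69.1] [-21.7  -0.4  20.7]
top board 527 c [486.4 290. ] wh [147.2 139.5] ang 156.41 z [29.8 33.4 37.1]
   [-76.6 -21.3  56.3] [-39.7  -8.   38. ]
side peg 56 c [441.7 180.3] wh [12.9 10.9] ang 81.63 z [52.6 67.4 79.4]
   [-134.5 -127.2 -123. ] [23.8 30.7 34.8]
side tab 116 c [491.8 219. ] wh [48.4 12.1] ang 154.58 z [56.3 69.9 73.6]
   [-78.4 -70.1 -67.4] [-22.    3.3  22.2]
side board 613 c [518.7 281.7] wh [146.   84.9] ang 64.96 z [29.2 30.7 34.1]
   [-71.6 -14.8  55.3] [-39.5  17.2  39.5]
```

View pics/fin.png

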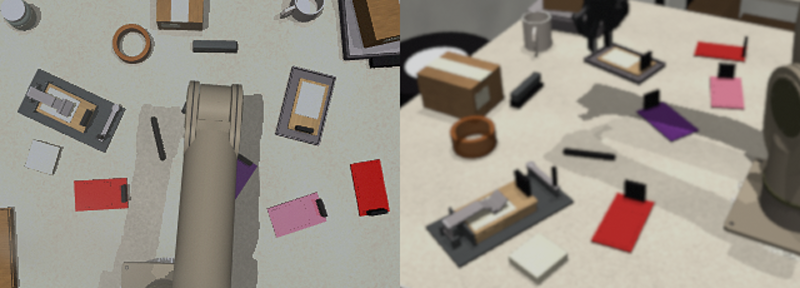

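All as asked: old board flat in the tray at (306,103), new board home under the arm at (65,105), keeper closed at (110,120), bystanders where they were.

```bash
python3 -c "
from workcell import ticket; print(ticket.hand_in())"
```

```text
the job is handed in; nothing more can be done
None
```

The job is handed in at about 31 s: the old board is flat in the tray, the new board is home and centred under the sprung arm, the keeper is closed to its stop, and the bystanders were not moved; the hand-in gave no verdict.

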